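# Fold back the shoe rack's leaf to open the boot well

## Task

Make room for tall boots in the oak shoe rack: with the fingertips push the walnut boot jack along the top slats until it is clear of the place where the hinged slatted leaf will land, then turn the leaf right over its spine so that it lies fully flat on the fixed slats on the other side. Only push and tip, do not pick anything up: the boot jack stays on the rack, on its own feet on the free slats beyond the turned leaf. Bring the leaf over steadily without slamming it, and leave the cedar shoe tree and the rubber heel cap undisturbed.

Things in the scene. Friction and masses are not known exactly. Their poses are not given: they have to be found in the camera images.
- spine (a point): middle of the leaf's hinge line (300 mm long row of 8 mm brass knuckles) on top of the shoe rack, fixed to the rack; height = upper face of the fixed top slats, 90 mm above the work surface. Axes, used for rack positions below: x along the hinge, away from the robot; y along the rack's length, towards the leaf's side at the start; z up.
- rack: slatted oak shoe rack standing on the floor beyond the table's edge; origin 840 mm straight below the spine, same axes. Fixed top slats (along y, 36 mm wide, 8 mm gaps, x -150 to 150 mm) from y -5 to -600 mm, with a raised end board there. On the +y side is the open boot well: rails (x -146 to -124 and 124 to 146 mm, 42 mm deep, just under the leaf) and end posts stop at y +160 mm.
- leaf (a joint): angle of the oak leaf about the spine's x axis, rad: 0 flat over the boot well (+y side), flush with the fixed slats; 1.571 upright; 3.142 turned over, flat on the fixed slats (-y side). Starts at 0 to 0.25. Stiff hinge: it stays at any angle it is left, and turning it takes 5 to 7 N at the free edge on the way up and 1 to 4 N on the way down. Mass about 0.45 kg.
- leaf_edge (a point): middle of the leaf's free edge at half thickness; y axis away from the hinge, z out of the face that is up at angle 0. The leaf is a slatted panel 300 mm (x) by 16 mm, reaching 6 to 200 mm from the hinge axis, which lies level with that face. At angle 0 it overhangs the end posts by 40 mm; the space below it is free for 400 mm, also between the rails and outwards.
- boot_jack: loose walnut boot jack, 250 mm long (x, to the notched end, roughly along the rack's x) by 90 mm wide (y), 0.25 to 0.5 kg, on the fixed slats where the turned leaf must lie. Origin: middle of its underside, level with the slats. Sloping plank: its side spans 14 to 28 mm above the slats at x -50, 22 to 36 at 0. It stands on a pad (x -107) and a full-width block (x +45 mm) and slides when pushed.
- shoe_tree: loose cedar split-toe shoe tree with brass rod and knob, 274 mm long, 81 mm wide, 60 mm high, lying on the top slats about 488 mm from the spine along -y; origin: on its underside near its middle; x towards the toe. Leave alone.
- heel_cap: loose black rubber heel cap, D-shaped, 61 by 62 mm, 10 mm thick, lying on the top slats between the boot jack and the shoe tree, about 400 mm from the spine along -y; origin: on its underside near its middle. Leave alone.

How it is judged:
By the outcome, as a careful person would: the job done as asked, in the order asked, and still so for the second after the job is handed in, with the robot touching nothing.
It also fails if it takes over 67 s, if anything falls off the work surface, if the arm or the gripper's body presses on something with over 40 N, if the wrist force passes 120 N, or if a joint passes its speed limit or range.

## Robot

A 6-joint arm with a two-finger parallel gripper is mounted at the origin on the work surface. World frame = base frame: x ahead of the robot, y to its left, z up, the work surface at z = 0. Lengths are in mm, angles in rad, forces in N, time in s.
With the tool pointing down it reaches from about 375 to 975 mm from the base axis. Payload 3.8 kg.
Tool frame: the origin (TCP) lies on the centre line of the jaws, within the pads' length; the fingertips stand 14 mm ahead of it and the grasp point (between the pads) lies 5 mm behind it (manip.tip_reach is the distance from the TCP to the fingertips, in mm); z points along the fingers, y is the line along which they close (so a half turn about z gives the same grasp; the last joint's range is limited). The gripper opens to 85 mm and grips with 20 to 120 N. Pads are 22 mm wide; open, the fingers measure 114 mm over their backs; the gripper's body (76 mm by 85 mm) begins 54 mm behind the grasp point. The pads swing forward as they close: fully open they stand 13 mm farther back than shut.
Start: joints at [-1.185, 0.264, 1.604, -0, 1.274, -0.037], TCP at [276.957, -615.559, 245.28] pointing down, gripper open.
Joint ranges: [-2.63, 2.63], [-0.94, 2.18], [0.31, 2.57], [-1.31, 4.45], [0, 2.66], [-2.55, 2.55]. Speed limits (rad/s): [2.57, 2.57, 3.14, 3.14, 3.14, 3.14].

## Interface

Orientations are given as a rotation vector (axis times angle).
In Python, from station import manip, grab_frame gives the robot as it stands.
- The arm moves only by the shell command python3 -m crank 'ROWS' [FORCE]. ROWS is JSON, a list of rows, each an object of numbers: "dx", "dy", "dz": the shift along the tool's x, y, z in mm; "ax", "ay", "az": the turn, a rotation vector about the tool's x, y, z in degrees; "fingers": the opening, from -1 (shut) to 1 (fully open), so that 0 is half open. In form: [{"dx": .., "dy": .., "dz": .., "ax": .., "ay": .., "az": .., "fingers": ..}, ...]. A call has 1 to 20 rows; each row is the pose to reach, as a shift and turn from the pose commanded when the call began, along the tool's axes at that moment; what a row does not reach only later rows make up. A row lasts 1/8 s, in which the tool goes at most 62.5 mm and 10.7 degrees, less where a joint would pass 70% of its speed; a pose out of reach is approached as far as the arm can. A call with a gripper value outside its range is refused whole. The fingers move at their own pace and stop on an object; FORCE is the grip in N (left out, the last holds). Time passes only in rows, so rows that repeat a pose let the fingers close. It gives the time, the measured TCP pose, the force, the opening and the grip force at its end, in the units of the state.
- manip.get_state(): the state, without advancing time (a new reading comes with each control period).
- grab_frame(name): name is "scene" or "top" or "wrist"; returns a dict with "frame" (420x560x3 uint8, red, green, blue), "fx", "fy", "cx", "cy" (pixels), "k1" (the pictures are not rectified: a ray, as slopes to the right and down, at radius r is drawn at 1 + k1 r^2 times it, then the intrinsics apply), "world_from_camera" (4x4, takes a point from camera to world coordinates). Camera axes: x right, y up, looking along -z (the intrinsics and any distortion apply to the point x, -y, -z); pixel columns grow to the right and rows downward; lengths in mm; the calibration is good to about 2 mm. A picture is of the moment at which its call begins. There is no depth.
- manip.close_job(): hands the job in; it is judged then, once.
The state is a dict: "time_s": time; "joint_pos": joint angles; "dq": joint speeds; "joint_torque": joint torques, N m; "tcp_pos": TCP position; "tool_rot": TCP orientation; "ft_force": force on the tool from outside, world axes, zero at the start; "torque": the same for the moment, N m; "grip_width": opening from 0.0 (shut) to 1.0 (fully open); "gripper_force": force on a finger pad.
Only numpy, scipy, OpenCV 4.12 (cv2) and the standard library are available. Lean on these libraries where they do the work, as an engineer would, in place of code of your own. Each camera call takes 0.05 s, during which the arm holds its last target. There are 200 camera calls.

## Working session

There is one attempt and no reset: what is moved stays moved. The work goes in short steps, Python scripts to look and compute and a shell command to move; the robot and the scene stay as the last step left them, time stands still between calls to the robot, and variables do not carry over. Pictures are saved under pics/ and viewed, at most 11 in all, crops included, and the job is handed in when it is done.

```bash
ls; mkdir -p pics; cat > h.py <<'E'
import numpy as np, cv2
from station import manip, grab_frame
from scipy.spatial.transform import Rotation as R
def snap(n,f):
    g=grab_frame(n); cv2.imwrite('pics/'+f,g['frame'][:,:,::-1]); 
    np.savez('pics/'+f+'.npz',**{k:np.array(v) for k,v in g.items()}); return g
def load(f): return dict(np.load('pics/'+f+'.npz'))
def ray(g,u,v):
    p=np.array([(u-g['cx'])/g['fx'],(v-g['cy'])/g['fy']]); q=p.copy()
    for _ in range(20): q=p/(1+g['k1']*(q@q))
    M=np.array(g['world_from_camera']); d=M[:3,:3]@np.array([q[0],-q[1],-1]); return M[:3,3],d
def onz(g,u,v,z):
    o,d=ray(g,u,v); return (o+d*(z-o[2])/d[2]).round(1)
def proj(g,P):
    M=np.array(g['world_from_camera']); c=M[:3,:3].T@(np.array(P)-M[:3,3]); q=np.array([c[0],-c[1]])/-c[2]; q=q*(1+g['k1']*(q@q))
    return q*[g['fx'],g['fy']]+[g['cx'],g['cy']]
def tri(g1,a,g2,b):
    o1,d1=ray(g1,*a);o2,d2=ray(g2,*b)
    t=np.linalg.lstsq(np.c_[d1,-d2],o2-o1,rcond=None)[0]; p,q=o1+d1*t[0],o2+d2*t[1]; return ((p+q)/2).round(1),np.linalg.norm(p-q).round(1)
E
python3 - <<'E'
from h import *
for n in('scene','top'):
    g=snap(n,n+'0.png'); print(n,g['fx'],g['k1'],np.array(g['world_from_camera']).round(2))
s=manip.get_state();print(s); print(manip.tip_reach, R.from_rotvec(s['tool_rot']).as_matrix().round(3))
E
```

```text
pics
scene 519.8860355443435 -0.052571819578185165 [[-0.00000e+00 -8.10000e-01  5.90000e-01  1.70437e+03]
 [ 1.00000e+00 -0.00000e+00 -0.00000e+00 -1.11060e+02]
 [ 0.00000e+00  5.90000e-01  8.10000e-01  1.30180e+03]
 [ 0.00000e+00  0.00000e+00  0.00000e+00  1.00000e+00]]
top 426.1551641902253 -0.1340177102960275 [[ 1.0000e-02  9.9000e-01 -1.1000e-01  4.1414e+02]
 [-1.0000e+00  1.0000e-02  0.0000e+00 -1.0750e+02]
 [ 0.0000e+00  1.1000e-01  9.9000e-01  1.0202e+03]
 [ 0.0000e+00  0.0000e+00  0.0000e+00  1.0000e+00]]
{'time_s': 0.1, 'joint_pos': array([-1.18490509e+00,  2.64728300e-01,  1.60525393e+00, -1.47500549e-05,
        1.27368514e+00, -3.69055929e-02]), 'dq': array([ 0.0008905 , -0.00124115, -0.00217422,  0.00104384, -0.00040287,
        0.00039673]), 'joint_torque': array([ 4.90819366e-04, -5.16707003e+01, -3.68590808e+01, -1.81328659e-05,
        6.35131204e-03,  1.32575732e-06]), 'tcp_pos': array([ 276.71262737, -614.97888254,  244.04355738]), 'tool_rot': array([-3.06965911e+00, -6.58770609e-01,  5.87211103e-04]), 'ft_force': array([-0.15301234,  0.14394215, -0.03915749]), 'torque': array([-0.01657678, -0.00569499, -0.01838711]), 'gripper_force': 0.0, 'grip_width': 1.000105429816795}
14.0 [[ 0.912  0.41  -0.001]
 [ 0.41  -0.912  0.002]
 [ 0.    -0.002 -1.   ]]
```

View pics/scene0.png

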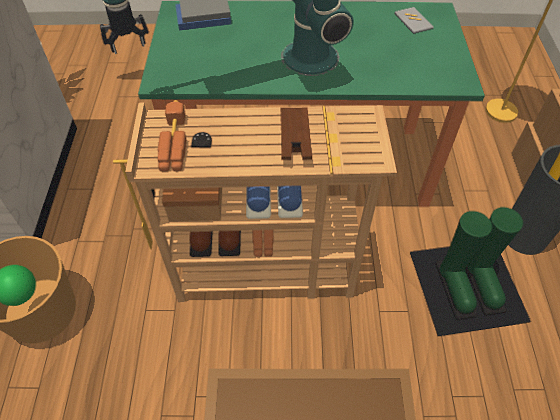

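View pics/top0.png

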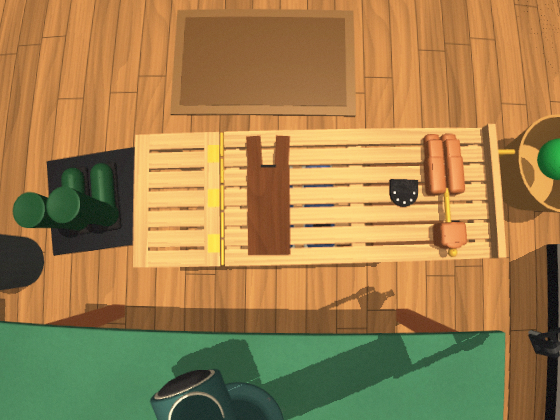

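The scene view shows the leaf on its right side and the jack at about (296,135). In the top view the hinge line is at u≈222 (v 132–265), the leaf edge at u≈135, the jack spans u 247–290 and v 136–255, the heel cap is at (403,192) and the shoe tree at (447,185).

```bash
python3 - <<'E'
from h import *
t=load('top0.png');s=load('scene0.png')
def mask(g,lo,hi,roi):
    hsv=cv2.cvtColor(g['frame'],cv2.COLOR_RGB2HSV); m=cv2.inRange(hsv,lo,hi); k=np.zeros_like(m);k[roi[1]:roi[3],roi[0]:roi[2]]=255
    return m&k
hsv=cv2.cvtColor(t['frame'],cv2.COLOR_RGB2HSV)
for p in[(222,180),(213,154),(270,210),(230,140),(403,190),(140,200)]:print(p,hsv[p[1],p[0]])
m=mask(t,(20,150,120),(32,255,255),(200,120,232,275)); ys,xs=np.nonzero(m); print('brass',xs.min(),xs.max(),ys.min(),ys.max())
ln=[(x,y) for x,y in zip(xs,ys) if 219<=x<=226]; l=np.array(ln); print(len(l), np.polyfit(l[:,1],l[:,0],1), l[:,1].min(),l[:,1].max())
m=mask(t,(0,90,30),(14,255,135),(235,125,300,265)); c=max(cv2.findContours(m,0,2)[0],key=cv2.contourArea); print('jack',cv2.boundingRect(c),cv2.minAreaRect(c))
print(cv2.boxPoints(cv2.minAreaRect(c)))
for n,p,z in[('hinge far',(222,132),94),('hinge near',(223,265),94),('leaf far edge',(135,134),90),('leaf near edge',(134,267),90),('jackfar L',(247,136),126),('jackfar R',(289,136),126),('jacknear L',(247,254),110),('jacknear R',(290,255),110),('cap',(403,192),100),('capL',(389,192),100),('tree',(424,170),120),('endb',(495,190),90)]:
    print(n,onz(t,*p,z))
for n,p in[('hinge sc',(325,107)),('hinge sc near cam',(334,177)),('leaf edge',(382,106)),('leaf e2',(394,176)),('end',(137,107))]: print(n,onz(s,*p,90))
a=cv2.resize(t['frame'][115:280,120:320],(800,660))[:600]; b=cv2.resize(s['frame'][95:185,270:405],(800,533))
cv2.imwrite('pics/ct.png',a[:,:,::-1]);cv2.imwrite('pics/cs.png',b[:,:,::-1])
E
```

```text
(222, 180) [ 25 175 251]
(213, 154) [ 25 171 253]
(270, 210) [ 11 173 130]
(230, 140) [ 20 132 251]
(403, 190) [16 56 50]
(140, 200) [ 20 129 251]
brass 207 223 133 265
326 [2.11670038e-03 2.21151959e+02] 133 265
jack (246, 136, 44, 119) ((267.98095703125, 194.77682495117188), (118.30113983154297, 41.485633850097656), 88.49256896972656)
[[245.68927 136.1924 ]
 [287.16052 135.10106]
 [290.27264 253.36125]
 [248.80139 254.45259]]
hinge far [679.7  38.5  94. ]
hinge near [384.3  28.   94. ]
leaf far edge [676.3 240.   90. ]
leaf near edge [375.7 226.6  90. ]
jackfar L [661.9 -21.1 126. ]
jackfar R [ 662.7 -111.8  126. ]
jacknear L [408.9 -25.1 110. ]
jacknear R [ 407.8 -116.6  110. ]
cap [ 547.3 -364.5  100. ]
capL [ 546.9 -333.1  100. ]
tree [ 593.5 -407.   120. ]
endb [ 556.4 -584.5   90. ]
hinge sc [390.   37.7  90. ]
hinge sc near cam [697.3  50.2  90. ]
leaf edge [383.1 231.8  90. ]
leaf e2 [692.1 233.2  90. ]
end [ 392.  -599.2   90. ]
```

View pics/ct.png

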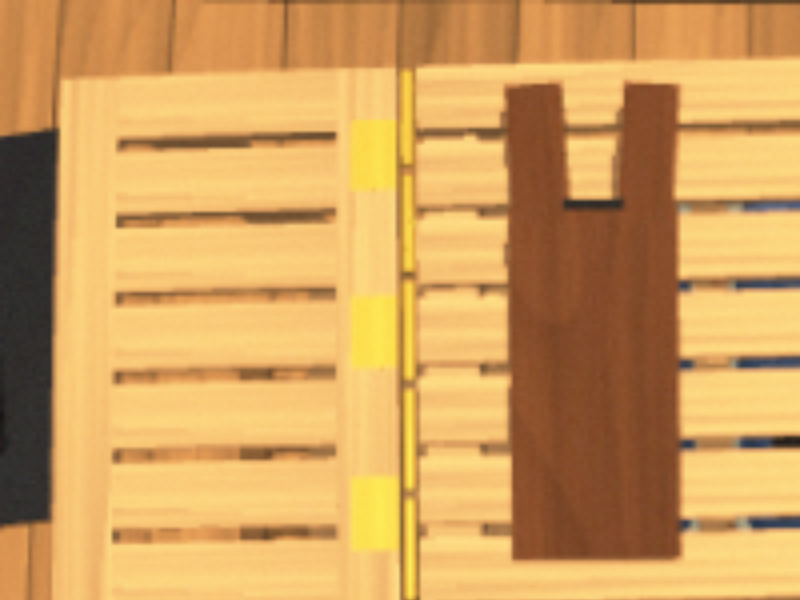

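View pics/cs.png

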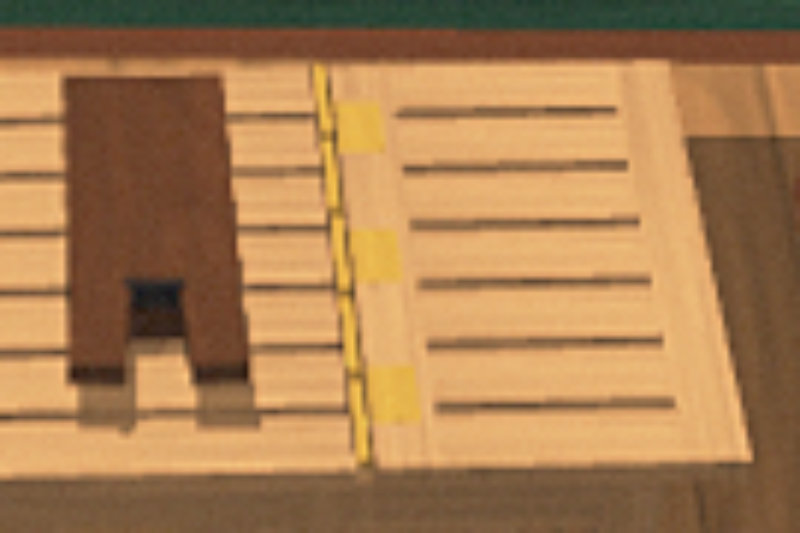

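```bash
python3 - <<'E'
from h import *
t=load('top0.png');s=load('scene0.png')
f=lambda v:221.15+.00212*v
print('hinge',onz(t,f(133),133,92),onz(t,f(265),265,92),'scene',onz(s,324,106,92),onz(s,331,173,92))
print('hinge tri',tri(t,(f(133),132.5),s,(331,173)),tri(t,(f(265),265.5),s,(324,106)))
print('edge tri near',tri(t,(132.5,267),s,(382.7,105.5)),'far',tri(t,(135,134.5),s,(396.9,173)))
c=lambda x,y:(120+x/4,115+y/4); e=lambda x,y:(270+x*135/800,95+y*90/533)
for a,b in[((505,86),(248,365)),((680,86),(68,365)),((512,558),(220,78)),((680,557),(65,78))]: print('jack',tri(t,c(*a),s,e(*b)))
hs=t['frame'].astype(int).sum(2)
print('tree/cap',onz(t,389,192,100),onz(t,418,192,100),onz(t,403,207,100), onz(t,436,236,120))
E
```

```text
hinge [677.9  40.   92. ] [384.2  31.1  92. ] scene [387.3  34.3  92. ] [683.2  41.7  92. ]
hinge tri (array([680.1,  41.4,  88.2]), np.float64(1.5)) (array([382.9,  33.3,  87.7]), np.float64(3.1))
edge tri near (array([375.2, 234.1,  84.3]), np.float64(3.9)) far (array([676.6, 243.4,  85.1]), np.float64(3.2))
jack (array([657.7, -19.3, 137.1]), np.float64(2.6))
jack (array([ 658.4, -111.5,  137.6]), np.float64(4.8))
jack (array([407.7, -25.1, 100.5]), np.float64(2.7))
jack (array([ 409.4, -113.9,  101.6]), np.float64(5.5))
tree/cap [ 546.9 -333.1  100. ] [ 547.7 -398.5  100. ] [ 514.  -363.8  100. ] [ 449.9 -429.8  120. ]
```

```bash
cat >> h.py <<'E'
S0=np.array([531.5,37,90.]); YAW=.028
A=np.array([[np.cos(YAW),-np.sin(YAW),0],[np.sin(YAW),np.cos(YAW),0],[0,0,1]])  # rack axes as columns
def goal(tilt): # tool: y along rack x, z down tilted towards rack -y by tilt deg
    a=np.radians(tilt); z=np.array([0,-np.sin(a),-np.cos(a)]); y=np.array([1.,0,0]); x=np.cross(y,z)
    return A@np.c_[x,y,z]
def shift(P,tilt,cur=None):
    s=manip.get_state(); p,r=cur if cur else (s['tcp_pos'],R.from_rotvec(s['tool_rot']).as_matrix())
    T=S0+A@np.array(P); d=r.T@(T-p); w=np.degrees(R.from_matrix(r.T@goal(tilt)).as_rotvec()); return d.round(1),w.round(1)
def rep():
    s=manip.get_state(); r=R.from_rotvec(s['tool_rot']).as_matrix()
    print('t',round(s['time_s'],2),'rack',(A.T@(s['tcp_pos']-S0)).round(1),'z',(A.T@r[:,2]).round(3),'F',np.array(s['ft_force']).round(1),'q',s['joint_pos'].round(2),'w',round(s['grip_width'],2))
E
python3 -c "
from h import *
cur=(np.array([276.957,-615.559,245.28]),R.from_rotvec(manip.get_state()['tool_rot']).as_matrix())
print(shift((6,-32,110),0,cur)); rep()"
```

```text
(array([ 493.1, -458.7,   46.3]), array([ -0.1,  -0.1, -67.4]))
t 0.1 rack [-272.9 -644.6  154. ] z [-0.001  0.002 -1.   ] F [-0.2  0.1 -0. ] q [-1.18  0.26  1.61 -0.    1.27 -0.04] w 1.0
```

```bash
python3 -m crank '[{"dx":493,"dy":-459,"dz":46,"az":-67.4,"fingers":1},{"dx":493,"dy":-459,"dz":46,"az":-67.4,"fingers":1},{"dx":493,"dy":-459,"dz":46,"az":-67.4,"fingers":1},{"dx":493,"dy":-459,"dz":46,"az":-67.4,"fingers":1},{"dx":493,"dy":-459,"dz":46,"az":-67.4,"fingers":1},{"dx":493,"dy":-459,"dz":46,"az":-67.4,"fingers":1},{"dx":493,"dy":-459,"dz":46,"az":-67.4,"fingers":1},{"dx":493,"dy":-459,"dz":46,"az":-67.4,"fingers":1},{"dx":493,"dy":-459,"dz":46,"az":-67.4,"fingers":1},{"dx":493,"dy":-459,"dz":46,"az":-67.4,"fingers":1},{"dx":493,"dy":-459,"dz":46,"az":-67.4,"fingers":1},{"dx":493,"dy":-459,"dz":46,"az":-67.4,"fingers":1},{"dx":493,"dy":-459,"dz":46,"az":-67.4,"fingers":1},{"dx":493,"dy":-459,"dz":46,"az":-67.4,"fingers":1},{"dx":493,"dy":-459,"dz":46,"az":-67.4,"fingers":1}]' | tail -5; python3 -c "
from h import *
rep(); print(shift((6,-32,17),0)); snap('wrist','w1.png')"
```

```text
t 0.1 rack [-272.9 -644.6  154. ] z [-0.001  0.002 -1.   ] F [-0.2  0.1 -0. ] q [-1.18  0.26  1.61 -0.    1.27 -0.04] w 1.0
(array([ 493.1, -457.9,  138. ]), array([ -0.1,  -0.1, -67.4]))schema error: expected keys dx, dy, dz, ax, ay, az, fingers
```

View pics/w1.png

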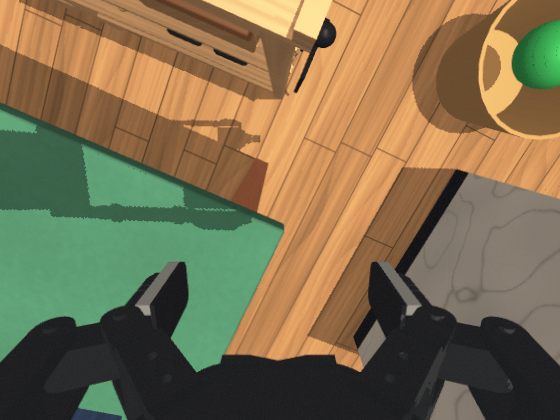

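The call was refused because every key is required. The wrist view shows the open jaws (tips at about (180,265) and (375,265)), with the arm still at its start pose.

```bash
python3 -m crank '[{"dx":493,"dy":-459,"dz":46,"ax":0,"ay":0,"az":-67.4,"fingers":1},{"dx":493,"dy":-459,"dz":46,"ax":0,"ay":0,"az":-67.4,"fingers":1},{"dx":493,"dy":-459,"dz":46,"ax":0,"ay":0,"az":-67.4,"fingers":1},{"dx":493,"dy":-459,"dz":46,"ax":0,"ay":0,"az":-67.4,"fingers":1},{"dx":493,"dy":-459,"dz":46,"ax":0,"ay":0,"az":-67.4,"fingers":1},{"dx":493,"dy":-459,"dz":46,"ax":0,"ay":0,"az":-67.4,"fingers":1},{"dx":493,"dy":-459,"dz":46,"ax":0,"ay":0,"az":-67.4,"fingers":1},{"dx":493,"dy":-459,"dz":46,"ax":0,"ay":0,"az":-67.4,"fingers":1},{"dx":493,"dy":-459,"dz":46,"ax":0,"ay":0,"az":-67.4,"fingers":1},{"dx":493,"dy":-459,"dz":46,"ax":0,"ay":0,"az":-67.4,"fingers":1},{"dx":493,"dy":-459,"dz":46,"ax":0,"ay":0,"az":-67.4,"fingers":1},{"dx":493,"dy":-459,"dz":46,"ax":0,"ay":0,"az":-67.4,"fingers":1},{"dx":493,"dy":-459,"dz":46,"ax":0,"ay":0,"az":-67.4,"fingers":1},{"dx":493,"dy":-459,"dz":46,"ax":0,"ay":0,"az":-67.4,"fingers":1}]' | tail -c 600; python3 -c "
from h import *
rep(); print(shift((6,-32,17),0)); snap('top','t1.png');"
```

```text
time_s: 1.9
tcp_pos: [537.7, 4.1, 199.2]
tool_rot: [-2.191, -2.251, 0.001]
ft_force: [0.4, 0.5, -0.5]
grip_width: 1.001
gripper_force: 0.0
t 1.9 rack [  5.3 -33.1 109.2] z [-0. -0. -1.] F [ 0.4  0.5 -0.5] q [-0.04  0.04  1.95 -0.    1.15 -0.07] w 1.0
(array([ 1.1,  0.7, 92.2]), array([-0. ,  0. , -0.1]))
```

```bash
python3 -m crank '[{"dx":0,"dy":0,"dz":40,"ax":0,"ay":0,"az":0,"fingers":1},{"dx":0,"dy":0,"dz":75,"ax":0,"ay":0,"az":0,"fingers":1},{"dx":0,"dy":0,"dz":86,"ax":0,"ay":0,"az":0,"fingers":1},{"dx":0,"dy":0,"dz":92,"ax":0,"ay":0,"az":0,"fingers":1},{"dx":0,"dy":0,"dz":92,"ax":0,"ay":0,"az":0,"fingers":1}]' | tail -c 600; python3 -c "
from h import *
rep(); print(shift((6,-204,17),0))"
```

```text
time_s: 2.58
tcp_pos: [538.9, 5.0, 108.2]
tool_rot: [2.19, 2.251, 0.001]
ft_force: [0.3, -0.3, -0.2]
grip_width: 0.999
gripper_force: 0.0
t 2.58 rack [  6.5 -32.2  18.2] z [ 0.001 -0.    -1.   ] F [ 0.3 -0.3 -0.2] q [-0.04  0.14  2.03  0.    0.98 -0.06] w 1.0
(array([-171.8,   -0.5,    1.2]), array([ 0.1,  0. , -0. ]))
```

No contact with the slats, so I push slowly.

```bash
python3 -m crank '[{"dx":-10,"dy":0,"dz":0,"ax":0,"ay":0,"az":0,"fingers":1},{"dx":-17,"dy":0,"dz":0,"ax":0,"ay":0,"az":0,"fingers":1},{"dx":-24,"dy":0,"dz":0,"ax":0,"ay":0,"az":0,"fingers":1},{"dx":-33,"dy":0,"dz":0,"ax":0,"ay":0,"az":0,"fingers":1},{"dx":-42,"dy":0,"dz":0,"ax":0,"ay":0,"az":0,"fingers":1},{"dx":-51,"dy":0,"dz":0,"ax":0,"ay":0,"az":0,"fingers":1},{"dx":-60,"dy":0,"dz":0,"ax":0,"ay":0,"az":0,"fingers":1},{"dx":-70,"dy":0,"dz":0,"ax":0,"ay":0,"az":0,"fingers":1},{"dx":-80,"dy":0,"dz":0,"ax":0,"ay":0,"az":0,"fingers":1},{"dx":-90,"dy":0,"dz":0,"ax":0,"ay":0,"az":0,"fingers":1}]' | tail -c 600; python3 -c "
from h import *
rep(); snap('top','t2.png')"
```

```text
time_s: 3.82
tcp_pos: [541.5, -84.4, 108.3]
tool_rot: [2.19, 2.252, 0.003]
ft_force: [-0.1, 5.1, 4.5]
grip_width: 0.997
gripper_force: 2.7
t 3.83 rack [   6.6 -121.6   18.3] z [ 0.002  0.001 -1.   ] F [-0.1  5.1  4.5] q [-0.2   0.15  2.01  0.    0.98 -0.23] w 1.0
```

View pics/t2.png

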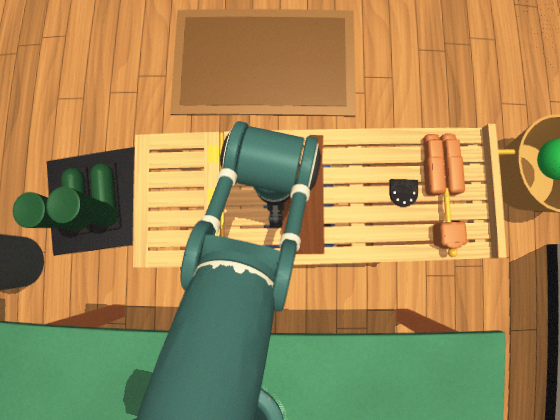

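The jack follows squarely: its right side is now at u≈324 (v 136–255), and the cap is untouched at (403,192). I continue the push.

```bash
python3 -m crank '[{"dx":-10,"dy":0,"dz":0,"ax":0,"ay":0,"az":0,"fingers":1},{"dx":-20,"dy":0,"dz":0,"ax":0,"ay":0,"az":0,"fingers":1},{"dx":-30,"dy":0,"dz":0,"ax":0,"ay":0,"az":0,"fingers":1},{"dx":-40,"dy":0,"dz":0,"ax":0,"ay":0,"az":0,"fingers":1},{"dx":-50,"dy":0,"dz":0,"ax":0,"ay":0,"az":0,"fingers":1},{"dx":-60,"dy":0,"dz":0,"ax":0,"ay":0,"az":0,"fingers":1},{"dx":-68,"dy":0,"dz":0,"ax":0,"ay":0,"az":0,"fingers":1},{"dx":-75,"dy":0,"dz":0,"ax":0,"ay":0,"az":0,"fingers":1},{"dx":-80,"dy":0,"dz":0,"ax":0,"ay":0,"az":0,"fingers":1},{"dx":-82,"dy":0,"dz":0,"ax":0,"ay":0,"az":0,"fingers":1},{"dx":-82,"dy":0,"dz":0,"ax":0,"ay":0,"az":0,"fingers":1},{"dx":-60,"dy":0,"dz":0,"ax":0,"ay":0,"az":0,"fingers":1}]' | tail -c 600; python3 -c "
from h import *
rep();print(shift((0,290,150),0)); g=snap('top','t3.png'); hsv=cv2.cvtColor(g['frame'],cv2.COLOR_RGB2HSV)
m=cv2.inRange(hsv,(0,90,30),(14,255,150)); m[:,:280]=0;m[:125]=0;m[265:]=0;m[:,385:]=0
xs=np.nonzero(m)
for lo,hi in((136,160),(200,230),(230,256)):
  c=np.nonzero((m[lo:hi]>0).mean(0)>.5)[0]; print(lo,c.min(),c.max(),[(A.T@(onz(g,u,(lo+hi)/2,118)-S0)).round(0) for u in (c.min(),c.max())])"
```

```text
time_s: 5.38
tcp_pos: [542.3, -145.5, 106.9]
tool_rot: [2.191, 2.25, -0.002]
ft_force: [0.3, -0.3, 0.1]
grip_width: 1.0
gripper_force: 0.0
t 5.38 rack [   5.7 -182.8   16.9] z [-0.    -0.002 -1.   ] F [ 0.3 -0.3  0.1] q [-0.31  0.18  1.98 -0.    0.98 -0.33] w 1.0
(array([ 472.6,   -6.3, -133.8]), array([-0. ,  0.1, -0.1]))Traceback (most recent call last):
  File "<string>", line 7, in <module>
    c=np.nonzero((m[lo:hi]>0).mean(0)>.5)[0]; print(lo,c.min(),c.max(),[(A.T@(onz(g,u,(lo+hi)/2,118)-S0)).round(0) for u in (c.min(),c.max())])
                                                       ~~~~~^^
    return umr_minimum(a, axis, None, out, keepdims, initial, where)
ValueError: zero-size array to reduction operation minimum which has no identity
```

```bash
python3 -m crank '[{"dx":10,"dy":0,"dz":-60,"ax":0,"ay":0,"az":0,"fingers":-1},{"dx":30,"dy":0,"dz":-120,"ax":0,"ay":0,"az":0,"fingers":-1},{"dx":90,"dy":0,"dz":-134,"ax":0,"ay":0,"az":0,"fingers":-1},{"dx":150,"dy":0,"dz":-134,"ax":0,"ay":0,"az":0,"fingers":-1},{"dx":210,"dy":0,"dz":-134,"ax":0,"ay":0,"az":0,"fingers":-1},{"dx":270,"dy":0,"dz":-134,"ax":0,"ay":0,"az":0,"fingers":-1},{"dx":330,"dy":0,"dz":-134,"ax":0,"ay":0,"az":0,"fingers":-1},{"dx":390,"dy":0,"dz":-134,"ax":0,"ay":0,"az":0,"fingers":-1},{"dx":450,"dy":0,"dz":-134,"ax":0,"ay":0,"az":0,"fingers":-1},{"dx":503,"dy":0,"dz":-134,"ax":0,"ay":0,"az":0,"fingers":-1},{"dx":503,"dy":0,"dz":-134,"ax":0,"ay":0,"az":0,"fingers":-1}]' | tail -c 600; python3 -c "
from h import *
rep();print(shift((0,320,50),60)); g=snap('top','t4.png')"
```

```text
time_s: 6.8
tcp_pos: [526.6, 362.0, 240.3]
tool_rot: [-2.183, -2.259, 0.001]
ft_force: [-1.3, -1.2, -0.5]
grip_width: -0.001
gripper_force: 0.0
t 6.8 rack [  4.2 325.  150.3] z [-0. -0. -1.] F [-1.3 -1.2 -0.5] q [0.56 0.2  1.69 0.   1.25 0.53] w -0.0
(array([ -5. ,  -4.2, 100.3]), array([  0.2, -60. ,   0.3]))
```

View pics/t4.png

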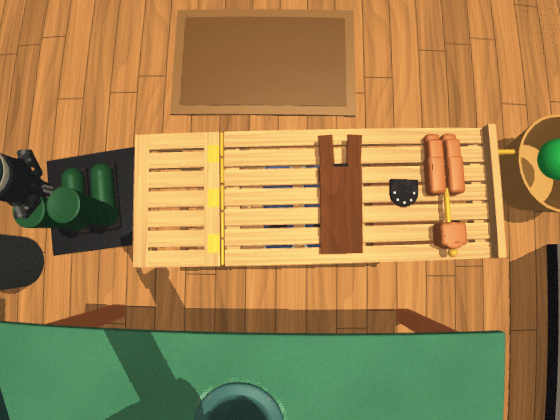

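The jack is squarely clear: its left side is at u≈319.5, rack y ≈ −216, which is 16 mm beyond the leaf's landing at −200. The cap (403,192) and the tree are unchanged. Next I tilt the tool and bring it to the leaf's outer edge.

```bash
python3 -m crank '[{"dx":-5,"dy":-4,"dz":20,"ax":0,"ay":-10,"az":0,"fingers":-1},{"dx":-10,"dy":-4,"dz":45,"ax":0,"ay":-20,"az":0,"fingers":-1},{"dx":-15,"dy":-4,"dz":70,"ax":0,"ay":-30,"az":0,"fingers":-1},{"dx":-20,"dy":-4,"dz":95,"ax":0,"ay":-40,"az":0,"fingers":-1},{"dx":-25,"dy":-4,"dz":120,"ax":0,"ay":-50,"az":0,"fingers":-1},{"dx":-35,"dy":-4,"dz":140,"ax":0,"ay":-60,"az":0,"fingers":-1},{"dx":-35,"dy":-4,"dz":140,"ax":0,"ay":-60,"az":0,"fingers":-1},{"dx":-35,"dy":-4,"dz":140,"ax":0,"ay":-60,"az":0,"fingers":-1}]' | tail -c 600; python3 -c "
from h import *
rep();print(shift((0,200,-40),60))"
```

```text
time_s: 7.85
tcp_pos: [525.9, 322.6, 102.6]
tool_rot: [1.56, 1.602, -0.897]
ft_force: [0.5, 0.3, -0.2]
grip_width: -0.001
gripper_force: 0.0
t 7.85 rack [  2.4 285.7  12.6] z [ 0.    -0.865 -0.502] F [ 0.5  0.3 -0.2] q [ 0.84  0.77  1.47 -0.65  1.76  0.99] w -0.0
(array([  2.5,  -2.5, 100.5]), array([ 0. , -0.1, -0.1]))
```

```bash
python3 -m crank '[{"dx":0,"dy":-2,"dz":35,"ax":0,"ay":0,"az":0,"fingers":-1},{"dx":0,"dy":-2,"dz":65,"ax":0,"ay":0,"az":0,"fingers":-1},{"dx":0,"dy":-2,"dz":90,"ax":0,"ay":0,"az":0,"fingers":-1},{"dx":0,"dy":-2,"dz":100,"ax":0,"ay":0,"az":0,"fingers":-1},{"dx":0,"dy":-2,"dz":100,"ax":0,"ay":0,"az":0,"fingers":-1}]' | tail -c 400; cat >> h.py <<'E'
def tcp(th,a,beyond=22,rc=165,over=0):
    t,a=np.radians([th,a]); u=np.array([np.cos(t),np.sin(t)]); w=np.array([-np.sin(t),np.cos(t)])
    d=np.array([-np.sin(a),-np.cos(a)]); n=np.array([-np.cos(a),np.sin(a)])
    if th<=90-np.degrees(a): c=200*u-16*w; tip=c-11*n+beyond*d
    else: tip=rc*u-16*w-11*n
    return tip-14*d+over*w
def table(rows,x=0):
    for th,a,b,o in rows:
        y,z=tcp(th,a,b,200-b,o); d,r=shift((x,y,z),a); print(th,a,'dx',d[0],'dy',d[1],'dz',d[2],'ay',r[1],'|',r[0],r[2])
E
python3 -c "
from h import *
rep(); g=snap('scene','s5.png');cv2.imwrite('pics/s5c.png',cv2.resize(g['frame'][70:220,290:490],(800,600))[:,:,::-1])
table([(th,max(0,60-th),22+.12*th,3) for th in range(0,61,4)])"
```

```text
time_s: 8.48
tcp_pos: [526.8, 236.6, 54.1]
tool_rot: [1.562, 1.601, -0.894]
ft_force: [0.1, -1.5, -0.3]
grip_width: -0.0
gripper_force: 0.0
t 8.47 rack [  0.9 199.7 -35.9] z [ 0.001 -0.864 -0.503] F [ 0.1 -1.5 -0.3] q [ 0.76  0.74  1.63 -0.7   1.61  1.03] w -0.0
0 60 dx -9.3 dy -0.9 dz -3.4 ay -0.2 | 0.1 -0.2
4 56 dx -20.6 dy -0.9 dz -11.1 ay 3.8 | 0.1 -0.2
8 52 dx -32.3 dy -0.8 dz -18.0 ay 7.8 | 0.1 -0.2
12 48 dx -44.6 dy -0.8 dz -24.1 ay 11.8 | 0.1 -0.2
16 44 dx -57.1 dy -0.7 dz -29.3 ay 15.8 | 0.1 -0.2
20 40 dx -70.0 dy -0.7 dz -33.6 ay 19.8 | 0.1 -0.2
24 36 dx -83.1 dy -0.6 dz -37.0 ay 23.8 | 0.1 -0.2
28 32 dx -96.4 dy -0.6 dz -39.6 ay 27.8 | 0.1 -0.2
32 28 dx -109.8 dy -0.5 dz -41.2 ay 31.8 | 0.1 -0.2
36 24 dx -123.2 dy -0.5 dz -41.9 ay 35.8 | 0.1 -0.2
40 20 dx -136.7 dy -0.4 dz -41.6 ay 39.8 | 0.2 -0.2
44 16 dx -150.0 dy -0.4 dz -40.5 ay 43.8 | 0.2 -0.1
48 12 dx -163.2 dy -0.4 dz -38.4 ay 47.8 | 0.2 -0.1
52 8 dx -176.3 dy -0.3 dz -35.5 ay 51.8 | 0.2 -0.1
56 4 dx -189.0 dy -0.3 dz -31.7 ay 55.8 | 0.2 -0.1
60 0 dx -201.5 dy -0.2 dz -27.0 ay 59.8 | 0.2 -0.1
```

View pics/s5c.png

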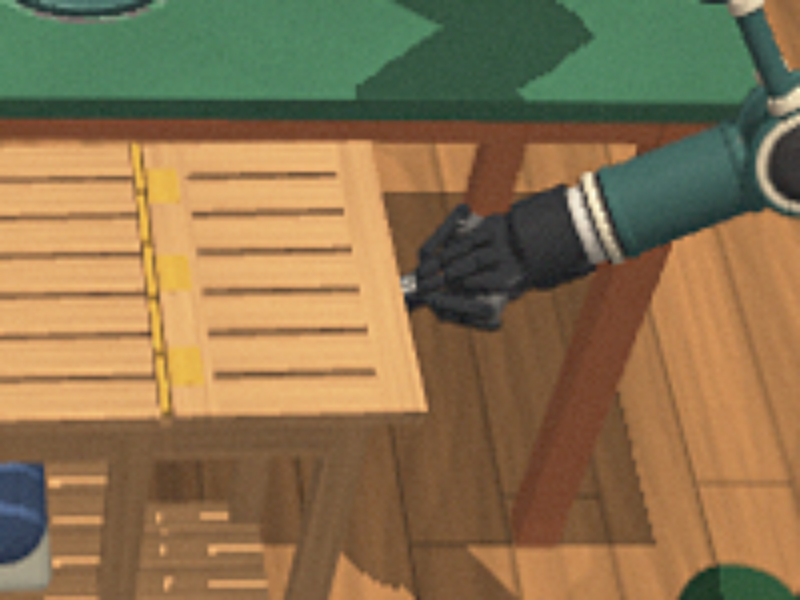

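The fingertip is just under the leaf's free edge (crop pixel about (408,285)). I lift in an arc with the tool turning along.

```bash
python3 -m crank '[{"dx":-9,"dy":-1,"dz":-3,"ax":0,"ay":0,"az":0,"fingers":-1},{"dx":-21,"dy":-1,"dz":-11,"ax":0,"ay":4,"az":0,"fingers":-1},{"dx":-32,"dy":-1,"dz":-18,"ax":0,"ay":8,"az":0,"fingers":-1},{"dx":-45,"dy":-1,"dz":-24,"ax":0,"ay":12,"az":0,"fingers":-1},{"dx":-57,"dy":-1,"dz":-29,"ax":0,"ay":16,"az":0,"fingers":-1},{"dx":-70,"dy":-1,"dz":-34,"ax":0,"ay":20,"az":0,"fingers":-1},{"dx":-83,"dy":-1,"dz":-37,"ax":0,"ay":24,"az":0,"fingers":-1},{"dx":-96,"dy":-1,"dz":-40,"ax":0,"ay":28,"az":0,"fingers":-1},{"dx":-110,"dy":-1,"dz":-41,"ax":0,"ay":32,"az":0,"fingers":-1}]' | tail -c 400;
python3 -c "
from h import *
rep(); g=snap('scene','s6.png');cv2.imwrite('pics/s6c.png',cv2.resize(g['frame'][50:200,270:470],(800,600))[:,:,::-1])
table([(th,max(0,60-th),22+.12*th,3) for th in range(32,93,4)])"
```

```text
time_s: 9.65
tcp_pos: [525.3, 221.6, 168.2]
tool_rot: [1.922, 1.98, -0.465]
ft_force: [-2.6, 13.0, -0.1]
grip_width: 0.004
gripper_force: 5.5
t 9.65 rack [ -1.  184.7  78.2] z [ 0.003 -0.46  -0.888] F [-2.6 13.  -0.1] q [ 0.59  0.29  1.79 -0.41  1.35  0.71] w 0.0
32 28 dx -1.3 dy 0.1 dz 3.0 ay -0.7 | 0.3 -0.1
36 24 dx -12.3 dy 0.1 dz -4.8 ay 3.3 | 0.3 -0.1
40 20 dx -23.7 dy 0.2 dz -11.8 ay 7.3 | 0.3 -0.1
44 16 dx -35.6 dy 0.2 dz -18.1 ay 11.3 | 0.3 -0.1
48 12 dx -47.9 dy 0.3 dz -23.4 ay 15.3 | 0.3 -0.1
52 8 dx -60.4 dy 0.3 dz -27.9 ay 19.3 | 0.3 -0.0
56 4 dx -73.3 dy 0.4 dz -31.6 ay 23.3 | 0.3 -0.0
60 0 dx -86.3 dy 0.4 dz -34.3 ay 27.3 | 0.3 -0.0
64 0 dx -100.0 dy 0.4 dz -35.0 ay 27.3 | 0.3 -0.0
68 0 dx -113.8 dy 0.4 dz -34.7 ay 27.3 | 0.3 -0.0
72 0 dx -127.5 dy 0.5 dz -33.4 ay 27.3 | 0.3 -0.0
76 0 dx -141.2 dy 0.5 dz -31.1 ay 27.3 | 0.3 -0.0
80 0 dx -154.6 dy 0.5 dz -27.8 ay 27.3 | 0.3 -0.0
84 0 dx -167.9 dy 0.5 dz -23.7 ay 27.3 | 0.3 -0.0
88 0 dx -180.9 dy 0.5 dz -18.5 ay 27.3 | 0.3 -0.0
92 0 dx -192.4 dy 0.5 dz -13.1 ay 27.3 | 0.3 -0.0
```

View pics/s6c.png

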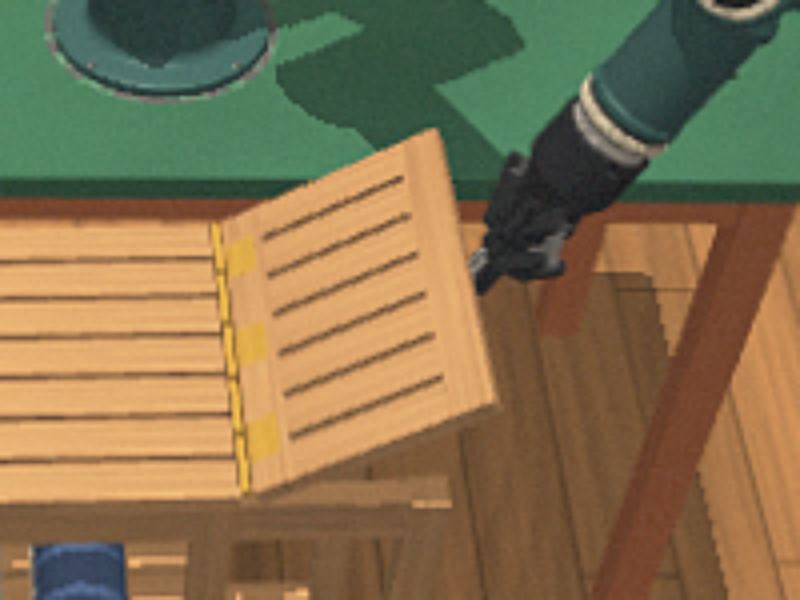

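The leaf is up at about 30°, with the fingertip holding behind its edge at crop pixel (480,275). I continue to upright.

```bash
python3 -m crank '[{"dx":-12,"dy":0,"dz":-4,"ax":0,"ay":3,"az":0,"fingers":-1},{"dx":-24,"dy":0,"dz":-11,"ax":0,"ay":7,"az":0,"fingers":-1},{"dx":-36,"dy":0,"dz":-17,"ax":0,"ay":11,"az":0,"fingers":-1},{"dx":-48,"dy":0,"dz":-22,"ax":0,"ay":15,"az":0,"fingers":-1},{"dx":-60,"dy":0,"dz":-26,"ax":0,"ay":19,"az":0,"fingers":-1},{"dx":-73,"dy":0,"dz":-30,"ax":0,"ay":23,"az":0,"fingers":-1},{"dx":-86,"dy":0,"dz":-32,"ax":0,"ay":27,"az":0,"fingers":-1},{"dx":-100,"dy":0,"dz":-33,"ax":0,"ay":27,"az":0,"fingers":-1},{"dx":-114,"dy":0,"dz":-32,"ax":0,"ay":27,"az":0,"fingers":-1},{"dx":-127,"dy":0,"dz":-31,"ax":0,"ay":27,"az":0,"fingers":-1},{"dx":-141,"dy":0,"dz":-29,"ax":0,"ay":27,"az":0,"fingers":-1},{"dx":-155,"dy":0,"dz":-25,"ax":0,"ay":27,"az":0,"fingers":-1},{"dx":-168,"dy":0,"dz":-21,"ax":0,"ay":27,"az":0,"fingers":-1},{"dx":-181,"dy":0,"dz":-16,"ax":0,"ay":27,"az":0,"fingers":-1}]' | tail -c 400;
python3 -c "
from h import *
rep(); g=snap('scene','s7.png');cv2.imwrite('pics/s7c.png',cv2.resize(g['frame'][30:180,230:430],(800,600))[:,:,::-1])
table([(th,0,38,3) for th in range(88,181,4)])"
```

```text
time_s: 11.45
tcp_pos: [530.8, 66.1, 269.0]
tool_rot: [2.178, 2.244, -0.011]
ft_force: [1.7, 3.9, 3.4]
grip_width: -0.0
gripper_force: 2.2
t 11.45 rack [1.00e-01 2.91e+01 1.79e+02] z [ 0.005 -0.015 -1.   ] F [1.7 3.9 3.4] q [ 0.09 -0.02  1.88 -0.02  1.28  0.06] w -0.0
88 0 dx 3.7 dy 0.0 dz 3.3 ay 1.0 | 0.3 0.1
92 0 dx -8.9 dy -0.0 dz 2.6 ay 1.0 | 0.3 0.1
96 0 dx -20.3 dy -0.0 dz 2.7 ay 1.0 | 0.3 0.1
100 0 dx -31.6 dy -0.0 dz 3.6 ay 1.0 | 0.3 0.1
104 0 dx -42.8 dy -0.1 dz 5.2 ay 1.0 | 0.3 0.1
108 0 dx -53.9 dy -0.1 dz 7.6 ay 1.0 | 0.3 0.1
112 0 dx -64.7 dy -0.1 dz 10.8 ay 1.0 | 0.3 0.1
116 0 dx -75.4 dy -0.2 dz 14.8 ay 1.0 | 0.3 0.1
120 0 dx -85.7 dy -0.2 dz 19.5 ay 1.0 | 0.3 0.1
124 0 dx -95.7 dy -0.2 dz 24.9 ay 1.0 | 0.3 0.1
128 0 dx -105.3 dy -0.3 dz 31.0 ay 1.0 | 0.3 0.1
132 0 dx -114.4 dy -0.3 dz 37.7 ay 1.0 | 0.3 0.1
136 0 dx -123.0 dy -0.4 dz 45.0 ay 1.0 | 0.3 0.1
140 0 dx -131.1 dy -0.4 dz 53.0 ay 1.0 | 0.3 0.1
144 0 dx -138.7 dy -0.4 dz 61.5 ay 1.0 | 0.3 0.1
148 0 dx -145.6 dy -0.5 dz 70.4 ay 1.0 | 0.3 0.1
152 0 dx -151.9 dy -0.5 dz 79.9 ay 1.0 | 0.3 0.1
156 0 dx -157.5 dy -0.6 dz 89.8 ay 1.0 | 0.3 0.1
160 0 dx -162.4 dy -0.7 dz 100.0 ay 1.0 | 0.3 0.1
164 0 dx -166.6 dy -0.7 dz 110.5 ay 1.0 | 0.3 0.1
168 0 dx -170.0 dy -0.8 dz 121.3 ay 1.0 | 0.3 0.1
172 0 dx -172.7 dy -0.8 dz 132.4 ay 1.0 | 0.3 0.1
176 0 dx -174.6 dy -0.9 dz 143.5 ay 1.0 | 0.3 0.1
180 0 dx -175.7 dy -0.9 dz 154.8 ay 1.0 | 0.3 0.1
```

View pics/s7c.png

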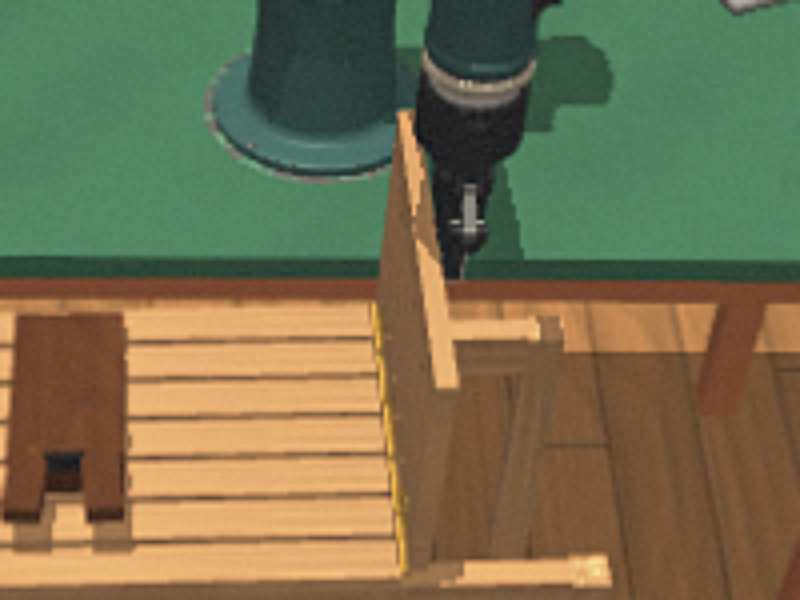

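The leaf is upright with the tip at about 162 mm radius on its outer face. I continue down on the other side, slower.

```bash
python3 -m crank '[{"dx":-9,"dy":0,"dz":2,"ax":0,"ay":1,"az":0,"fingers":-1},{"dx":-20,"dy":0,"dz":2,"ax":0,"ay":1,"az":0,"fingers":-1},{"dx":-32,"dy":0,"dz":3,"ax":0,"ay":1,"az":0,"fingers":-1},{"dx":-43,"dy":0,"dz":5,"ax":0,"ay":1,"az":0,"fingers":-1},{"dx":-54,"dy":0,"dz":7,"ax":0,"ay":1,"az":0,"fingers":-1},{"dx":-65,"dy":0,"dz":11,"ax":0,"ay":1,"az":0,"fingers":-1},{"dx":-75,"dy":0,"dz":15,"ax":0,"ay":1,"az":0,"fingers":-1},{"dx":-86,"dy":0,"dz":19,"ax":0,"ay":1,"az":0,"fingers":-1},{"dx":-96,"dy":0,"dz":25,"ax":0,"ay":1,"az":0,"fingers":-1},{"dx":-105,"dy":0,"dz":31,"ax":0,"ay":1,"az":0,"fingers":-1},{"dx":-114,"dy":0,"dz":38,"ax":0,"ay":1,"az":0,"fingers":-1},{"dx":-123,"dy":0,"dz":45,"ax":0,"ay":1,"az":0,"fingers":-1},{"dx":-131,"dy":0,"dz":53,"ax":0,"ay":1,"az":0,"fingers":-1}]' | tail -c 400;
python3 -c "
from h import *
rep(); g=snap('scene','s8.png');
table([(th,0,38,2) for th in list(range(140,181,3))+[180]])"
```

```text
time_s: 13.12
tcp_pos: [533.2, -67.9, 214.9]
tool_rot: [2.19, 2.253, -0.001]
ft_force: [1.7, 0.5, 2.7]
grip_width: 0.0
gripper_force: 1.3
t 13.12 rack [  -1.2 -104.9  124.9] z [-0. -0. -1.] F [1.7 0.5 2.7] q [-0.17  0.03  1.93 -0.    1.18 -0.2 ] w 0.0
140 0 dx 1.4 dy 1.9 dz -5.3 ay 0.0 | -0.1 0.0
143 0 dx -4.4 dy 1.9 dz 0.8 ay 0.0 | -0.1 0.0
146 0 dx -9.9 dy 2.0 dz 7.3 ay 0.0 | -0.1 0.0
149 0 dx -15.1 dy 2.0 dz 14.1 ay 0.0 | -0.1 0.0
152 0 dx -19.9 dy 2.0 dz 21.1 ay 0.0 | -0.1 0.0
155 0 dx -24.4 dy 2.0 dz 28.4 ay 0.0 | -0.1 0.0
158 0 dx -28.4 dy 2.0 dz 35.9 ay 0.0 | -0.1 0.0
161 0 dx -32.1 dy 2.0 dz 43.6 ay 0.0 | -0.1 0.0
164 0 dx -35.3 dy 2.0 dz 51.4 ay 0.0 | -0.1 0.0
167 0 dx -38.1 dy 2.1 dz 59.5 ay 0.0 | -0.1 0.0
170 0 dx -40.5 dy 2.1 dz 67.6 ay 0.0 | -0.1 0.0
173 0 dx -42.5 dy 2.1 dz 75.9 ay 0.0 | -0.1 0.0
176 0 dx -44.0 dy 2.1 dz 84.3 ay 0.0 | -0.1 0.0
179 0 dx -45.1 dy 2.1 dz 92.7 ay 0.0 | -0.1 0.0
180 0 dx -45.4 dy 2.1 dz 95.5 ay 0.0 | -0.1 0.0
```

```bash
python3 -m crank '[{"dx":-4,"dy":2,"dz":4,"ax":0,"ay":0,"az":0,"fingers":-1},{"dx":-10,"dy":2,"dz":9,"ax":0,"ay":0,"az":0,"fingers":-1},{"dx":-15,"dy":2,"dz":15,"ax":0,"ay":0,"az":0,"fingers":-1},{"dx":-20,"dy":2,"dz":22,"ax":0,"ay":0,"az":0,"fingers":-1},{"dx":-24,"dy":2,"dz":29,"ax":0,"ay":0,"az":0,"fingers":-1},{"dx":-28,"dy":2,"dz":36,"ax":0,"ay":0,"az":0,"fingers":-1},{"dx":-32,"dy":2,"dz":44,"ax":0,"ay":0,"az":0,"fingers":-1},{"dx":-35,"dy":2,"dz":51,"ax":0,"ay":0,"az":0,"fingers":-1},{"dx":-38,"dy":2,"dz":59,"ax":0,"ay":0,"az":0,"fingers":-1},{"dx":-40,"dy":2,"dz":66,"ax":0,"ay":0,"az":0,"fingers":-1},{"dx":-42,"dy":2,"dz":73,"ax":0,"ay":0,"az":0,"fingers":-1},{"dx":-43,"dy":2,"dz":79,"ax":0,"ay":0,"az":0,"fingers":-1},{"dx":-44,"dy":2,"dz":84,"ax":0,"ay":0,"az":0,"fingers":-1},{"dx":-45,"dy":2,"dz":88,"ax":0,"ay":0,"az":0,"fingers":-1},{"dx":-45,"dy":2,"dz":92,"ax":0,"ay":0,"az":0,"fingers":-1},{"dx":-45,"dy":2,"dz":95,"ax":0,"ay":0,"az":0,"fingers":-1},{"dx":-45,"dy":2,"dz":95,"ax":0,"ay":0,"az":0,"fingers":-1}]' | tail -c 400;
python3 -c "
from h import *
rep()"
```

```text
time_s: 15.3
tcp_pos: [536.2, -111.8, 120.1]
tool_rot: [-2.189, -2.252, 0.0]
ft_force: [-0.2, 0.4, 0.8]
grip_width: 0.003
gripper_force: 0.1
t 15.3 rack [   0.6 -148.9   30.1] z [-0.001  0.001 -1.   ] F [-0.2  0.4  0.8] q [-0.25  0.14  2.    0.    1.01 -0.28] w 0.0
```

Tip contact is at about 16 mm and the force is low. I press a little further until the force rises, to make sure the leaf is seated.

```bash
python3 -m crank '[{"dx":0,"dy":0,"dz":1,"ax":0,"ay":0,"az":0,"fingers":-1},{"dx":0,"dy":0,"dz":2,"ax":0,"ay":0,"az":0,"fingers":-1},{"dx":0,"dy":0,"dz":3,"ax":0,"ay":0,"az":0,"fingers":-1},{"dx":0,"dy":0,"dz":3,"ax":0,"ay":0,"az":0,"fingers":-1}]' | tail -c 300;
python3 -c "
from h import *
rep()"
```

```text
time_s: 15.8
tcp_pos: [536.3, -111.8, 119.9]
tool_rot: [-2.189, -2.252, 0.0]
ft_force: [-7.4, 1.8, 16.5]
grip_width: 0.002
gripper_force: 8.2
t 15.8 rack [   0.7 -148.9   29.9] z [-0.001  0.    -1.   ] F [-7.4  1.8 16.5] q [-0.25  0.14  2.    0.    1.   -0.28] w 0.0
```

The position stopped changing while the force rose to 16 N, so the leaf is seated. I retreat upward and towards the robot's side.

```bash
python3 -m crank '[{"dx":0,"dy":0,"dz":-10,"ax":0,"ay":0,"az":0,"fingers":-1},{"dx":0,"dy":0,"dz":-60,"ax":0,"ay":0,"az":0,"fingers":-1},{"dx":0,"dy":0,"dz":-120,"ax":0,"ay":0,"az":0,"fingers":-1},{"dx":60,"dy":0,"dz":-150,"ax":0,"ay":0,"az":0,"fingers":-1},{"dx":120,"dy":0,"dz":-150,"ax":0,"ay":0,"az":0,"fingers":-1},{"dx":180,"dy":0,"dz":-150,"ax":0,"ay":0,"az":0,"fingers":-1},{"dx":240,"dy":0,"dz":-150,"ax":0,"ay":0,"az":0,"fingers":-1},{"dx":300,"dy":0,"dz":-150,"ax":0,"ay":0,"az":0,"fingers":-1},{"dx":360,"dy":0,"dz":-150,"ax":0,"ay":0,"az":0,"fingers":-1},{"dx":420,"dy":0,"dz":-150,"ax":0,"ay":0,"az":0,"fingers":-1},{"dx":420,"dy":0,"dz":-150,"ax":0,"ay":0,"az":0,"fingers":-1},{"dx":420,"dy":0,"dz":-150,"ax":0,"ay":0,"az":0,"fingers":-1}]' | tail -c 300;
python3 -c "
from h import *
rep(); g=snap('top','t9.png');s=snap('scene','s9.png')
a=cv2.resize(g['frame'][110:280,120:520],(800,340));b=cv2.resize(s['frame'][90:190,120:420],(780,260));b=np.pad(b,((0,0),(0,20),(0,0)));cv2.imwrite('pics/f.png',np.vstack([a,b])[:,:,::-1])"
```

```text
time_s: 17.3
tcp_pos: [524.2, 307.6, 266.9]
tool_rot: [2.188, 2.254, -0.002]
ft_force: [-0.1, 0.1, 0.3]
grip_width: -0.002
gripper_force: 0.0
t 17.3 rack [  0.3 270.7 176.9] z [-0.001 -0.001 -1.   ] F [-0.1  0.1  0.3] q [ 0.49  0.13  1.73 -0.    1.29  0.46] w -0.0
```

View pics/f.png

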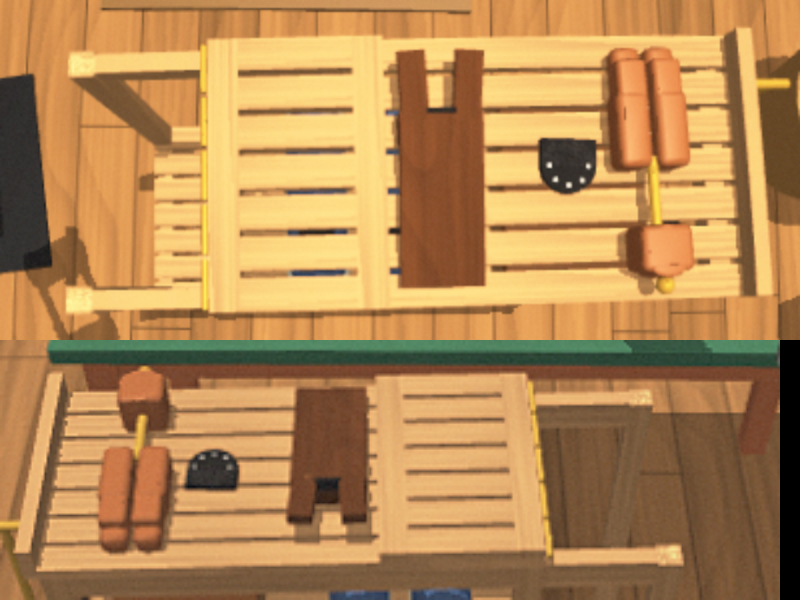

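The leaf lies flat with its edge at crop x≈383, and the jack stands clear of it from x≈398 (about 16 mm). The cap and tree have not moved, and the arm is clear.

```bash
python3 -c "
from h import *
print(manip.close_job())"
```

```text
the job is handed in; nothing more can be done
None
```

The job is handed in: the boot jack was pushed clear and stands on the free slats about 16 mm beyond the leaf, the leaf is turned over and pressed flat on the fixed slats, and the shoe tree and heel cap look unmoved in the last picture (about 17 s used).

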